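Empty the red drop-bottom parts hopper at the tool counter

ROBOT

A 6-joint arm with a two-finger parallel gripper is mounted at the origin on the work surface. World frame = base frame: x ahead of the robot, y to its left, z up, the work surface at z = 0. Lengths are in m, angles in rad, forces in N, time in s.
With the tool pointing down it reaches from about 0.35 to 0.85 m from the base axis. Payload 8.1 kg.
Tool frame: the origin (TCP) lies on the centre line of the jaws, within the pads' length; the fingertips stand robot.finger_overhang ahead of it and the grasp point (between the pads) lies 5 mm behind it (robot.finger_overhang is the distance from the TCP to the fingertips, in m); z points along the fingers, y is the direction in which the jaws open and shut (so a half turn about z gives the same grasp; the last joint's range is limited). The gripper opens to 93 mm and grips with 3 to 60 N. Pads are 15 mm wide; open, the fingers measure 128 mm over their backs; the gripper's body (75 mm by 188 mm) begins 65 mm behind the grasp point.
Start: joints at [-1.426, 0.13, 1.488, -0, 1.523, -0.085], TCP at [0.137, -0.584, 0.233] pointing down, gripper open.
Joint ranges: [-2.96, 2.96], [-0.89, 2.26], [0.02, 2.5], [-1.34, 4.48], [0, 2.73], [-2.66, 2.66]. Speed limits (rad/s): [2.39, 2.39, 2.79, 3.14, 3.14, 3.14].

INTERFACE

Orientations are given as a rotation vector (axis times angle).
In Python, from plant import robot gives the robot as it stands. The module is installed in compiled form; this text tells all that it offers.
- The arm moves only by the tool carry_out, never from a script. Its argument "commands" is a list that holds one entry, the list of rows, each a list of 4 numbers: the shift along the tool's x, y, z in cm, then the turn about the tool's z in degrees. In form: [[[tx, ty, tz, roll], ...]]. A call has 1 to 20 rows; each row shifts and turns the commanded pose from where the row before left it, along the tool's axes as they then stand; what a row does not reach is not made up. A row lasts 1/12 s, in which the tool goes at most 41.7 mm and 7.16 degrees, less where a joint would pass 70% of its speed; a pose out of reach is approached as far as the arm can. A call is refused whole if a number of a shift passes 4.17 or a number of a turn 7.16, either way. A call with a gripper value outside its range is refused whole. "claw" is the finger opening in cm, from 0 to 9.3, set as the call begins (left out, the last holds). The fingers move at their own pace and stop on an object; "grip_force" is the grip in N (left out, the last holds). Time passes only in rows, so rows that do not move let the fingers close. It gives the time, the measured TCP pose, the force and the opening at its end, in the units of the state.
- robot.read_state(): the state, without advancing time (a new reading comes with each control period).
- robot.read_camera(name): name is "scene" or "top" or "wrist"; returns the picture (420x560x3 uint8, red, green, blue); there is no depth.
- robot.camera_params(name): a dict with "mtx" (3x3 intrinsics, pixels), "dist_coeffs" ([k1, k2, p1, p2, k3] as OpenCV has them; the pictures are not rectified), "R" (3x3) and "t" (3): a world point X has camera coordinates R X + t. Camera axes: x right, y down, z forward; pixel columns grow to the right and rows downward; lengths in m; the calibration is good to about 2 mm. A picture is of the moment at which its call begins: read the wrist's pose just before it. camera_params takes no time and is no camera call; for the wrist camera it gives the pose at the moment of the call.
- robot.close_job(): hands the job in, once; it reports no verdict.
The state is a dict: "t": time; "q": joint angles; "dq": joint speeds; "joint_torque": joint torques, N m; "tool_pos": TCP position; "orientation": TCP orientation; "force": force on the tool from outside, world axes, zero at the start; "wrist_torque": the same for the moment, N m; "opening": finger opening in m.
Only numpy, scipy, OpenCV 4.12 (cv2) and the standard library are available. Lean on these libraries where they do the work, as an engineer would, in place of code of your own. Each camera call takes 0.05 s, during which the arm holds its last target.

TASK

Drop the black star knob out of the red hopper: throw the red ball lever all the way over so that the trap-door bottom swings fully open and the knob falls into the tray underneath, then throw the lever back fully home so that the trap door is shut and latched. Let the knob fall by itself, without handling it, and leave the blue hopper's trap door shut.

Things in the scene. Friction and masses are not known exactly. Their poses are not given: they have to be found in the camera images.
- red_hopper: Red open-topped hopper, 108 mm square, rim 217 mm high, fixed on posts; a blue twin stands left or right. Origin on the counter under its centre, z up. Trap-door bottom: 98 x 96 mm plate hinged along x at y=+50, z=150 mm. Below: white tray, x ±75, y -100 to +90 mm, 45 mm high. Door lever: red 36 mm ball, free all round, 150 mm from the hinge on a 10 mm rod swinging in the plane x=-95 mm.
- red_gate (a joint): Red door and lever angle, rad. 0: shut, latched, ball at y=+136, z=273 mm of the hopper frame; 0.61: lever upright, ball y=+50, z=300; 1.3: open, ball y=-46, z=266. y=50+150 sin(0.61-q), z=150+150 cos(0.61-q). Over-centre latch: the heavy ball holds it at either end stop; past upright it falls open by itself, but returning it falls home only below about 0.3. 1 to 3 N moves it.
- blue_gate (a joint): Angle of the blue hopper's trap door and blue ball lever, rad, 0 = shut; same make as the red one. It must stay shut.
- star_knob: Black five-lobed star knob, 54 mm across, 26 mm high, 50 to 100 g, lying on the red hopper's trap door at the start. Origin at the centre of its underside, z along its bore.
Things that resemble listed ones, but are neither listed nor needed, are in the scene too. Of the things shaped like the star_knob, the black one is meant.

How it is judged:
By the outcome, as a careful person would: the job done as asked, in the order asked, and still so for the second after the job is handed in, with the robot touching nothing.
It also fails if it takes over 43 s, if anything falls off the work surface, if the arm or the gripper's body presses on something with over 40 N, if the wrist force passes 120 N, or if a joint passes its speed limit or range.

## Working session

There is one attempt and no reset: what is moved stays moved. The work goes in short steps, Python scripts to look and compute and a tool call to move; the robot and the scene stay as the last step left them, time stands still between calls to the robot, and variables do not carry over. Pictures are saved under pics/ and viewed, and the job is handed in when it is done.

Besides the shell and the picture viewer there is one more tool, called as name([rows], argument=value, ...), one row to a line, values as JSON. carry_out: Moves the arm, as the interface text tells. Its arguments: {"type":"object","properties":{"commands":{"type":"array","items":{"type":"array","items":{"type":"array","items":{"type":"number"}}}},"claw":{"type":"number"},"grip_force":{"type":"number"}},"required":["commands"]}

```bash
mkdir -p pics; python3 - <<'E'
from plant import robot
import cv2,numpy as np
s=robot.read_state();print({k:np.round(v,3) for k,v in s.items()}, robot.finger_overhang)
for n in("scene","top","wrist"):
    p=robot.camera_params(n);print(n,np.round(p["mtx"],1).tolist(),p["dist_coeffs"],np.round(p["R"],4).tolist(),np.round(p["t"],4))
    cv2.imwrite(f"pics/{n}0.png",robot.read_camera(n)[:,:,::-1])
E
```

```text
{'t': np.float64(0.0), 'q': array([-1.426,  0.131,  1.489, -0.   ,  1.523, -0.085]), 'dq': array([-0.   ,  0.   ,  0.002,  0.001, -0.   ,  0.001]), 'joint_torque': array([ 4.0000e-03, -5.5984e+01, -4.9176e+01,  7.7000e-02,  3.5000e-02,
       -0.0000e+00]), 'tool_pos': array([ 0.137, -0.584,  0.232]), 'orientation': array([-3.119, -0.36 ,  0.   ]), 'force': array([0.653, 0.289, 0.057]), 'wrist_torque': array([-0.006,  0.015,  0.002]), 'opening': np.float64(0.093)} 0.014
scene [[488.5, 0.0, 267.2], [0.0, 488.5, 205.0], [0.0, 0.0, 1.0]] [-0.18076075  0.          0.          0.          0.        ] [[0.9976, 0.0685, -0.0066], [0.0453, -0.7265, -0.6857], [-0.0517, 0.6838, -0.7278]] [-0.6165  0.0339  1.0595]
top [[482.1, 0.0, 284.6], [0.0, 482.1, 203.6], [0.0, 0.0, 1.0]] [0.05310043 0.         0.         0.         0.        ] [[0.0159, -0.9994, 0.0301], [-0.9915, -0.0197, -0.1285], [0.1291, -0.0278, -0.9912]] [-0.0267  0.6388  0.8781]
wrist [[365.6, 0.0, 273.8], [0.0, 365.6, 209.9], [0.0, 0.0, 1.0]] [0.02856665 0.         0.         0.         0.        ] [[0.2285, -0.9735, -0.0013], [-0.9422, -0.2215, 0.2515], [-0.2452, -0.0563, -0.9679]] [-0.5981 -0.0306  0.3887]
```

View pics/scene0.png

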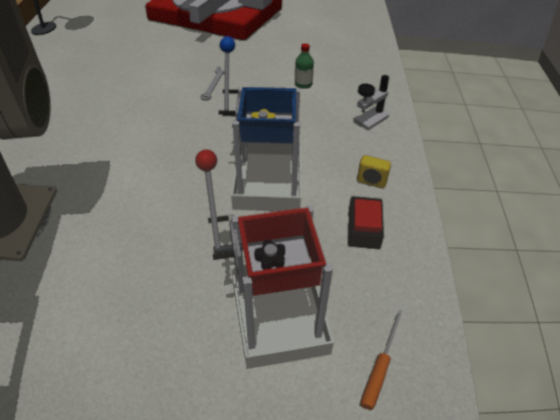

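View pics/top0.png

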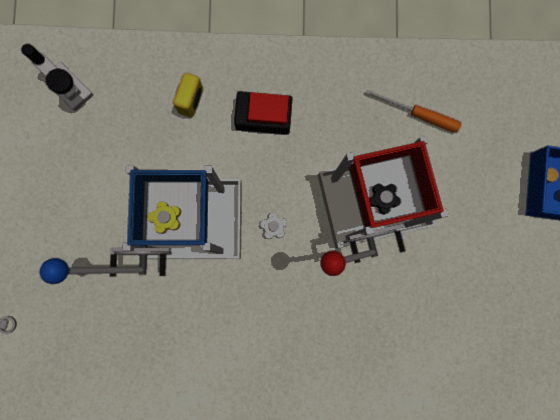

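View pics/wrist0.png

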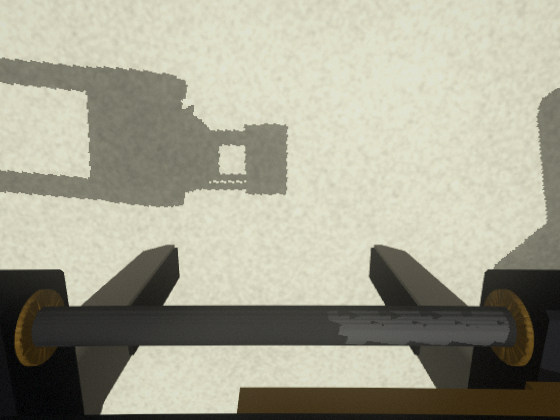

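The scene picture shows the red ball at (206,160), the red hopper around (280,250) and the blue hopper behind it. In the top picture the red ball is at (332,263), and the red hopper, at about (397,186), holds the black knob. Next I triangulate the ball and fit the rim.

```bash
cat > h.py <<'E'
import numpy as np,cv2
from plant import robot
def undist(n,uv):
    p=robot.camera_params(n)
    x=cv2.undistortPoints(np.array(uv,float).reshape(-1,1,2),p["mtx"],np.array(p["dist_coeffs"])).reshape(-1,2)
    R=np.array(p["R"]);t=np.array(p["t"])
    return -R.T@t,(np.c_[x,np.ones(len(x))]@R)
def at_z(n,uv,z):
    c,d=undist(n,uv); return c+d*((z-c[2])/d[:,2])[:,None]
def tri(a,ua,b,ub):
    c1,d1=undist(a,ua);c2,d2=undist(b,ub);d1=d1[0];d2=d2[0]
    k=np.linalg.lstsq(np.c_[d1,-d2],c2-c1,rcond=None)[0]
    p,q=c1+k[0]*d1,c2+k[1]*d2
    return (p+q)/2,np.linalg.norm(p-q)
def proj(n,X):
    p=robot.camera_params(n)
    return cv2.projectPoints(np.array(X,float).reshape(-1,1,3),cv2.Rodrigues(np.array(p["R"]))[0],np.array(p["t"]),p["mtx"],np.array(p["dist_coeffs"]))[0].reshape(-1,2)
def redmask(im):
    r,g,b=[im[...,i].astype(int) for i in range(3)]
    return ((r>80)&(r>2.2*g)&(r>2.2*b)).astype(np.uint8)
def blobs(m):
    n,l,s,c=cv2.connectedComponentsWithStats(m)
    return [(np.round(c[i],1),s[i].tolist()) for i in range(1,n) if s[i][4]>150]
# hopper frame -> world
def world(P,o,a):
    c,s=np.cos(a),np.sin(a);P=np.atleast_2d(P)
    return np.c_[o[0]+c*P[:,0]-s*P[:,1],o[1]+s*P[:,0]+c*P[:,1],P[:,2]]
E
python3 - <<'E'
from h import *
for n in("scene","top"):
    im=cv2.imread(f"pics/{n}0.png")[:,:,::-1]
    print(n,blobs(redmask(im)))
im=cv2.imread("pics/top0.png")[120:300,300:470];cv2.imwrite("pics/topz.png",cv2.resize(im,None,fx=4,fy=3.3333,interpolation=2)) if 0 else cv2.imwrite("pics/topz.png",cv2.resize(im,None,fx=3.3,fy=3.3,interpolation=2))
E
```

```text
scene [(array([162.9,   4.5]), [146, 0, 33, 12, 243]), (array([237.1,  15.6]), [213, 7, 46, 19, 519]), (array([205.6, 158.4]), [197, 150, 19, 17, 251]), (array([367.8, 213.7]), [355, 199, 27, 30, 756]), (array([280., 242.]), [239, 209, 86, 67, 1004])]
top [(array([268. , 107.1]), [248, 93, 41, 30, 1041]), (array([397.8, 184.4]), [354, 141, 89, 87, 1184]), (array([334.1, 262.7]), [324, 252, 21, 22, 370])]
```

View pics/topz.png

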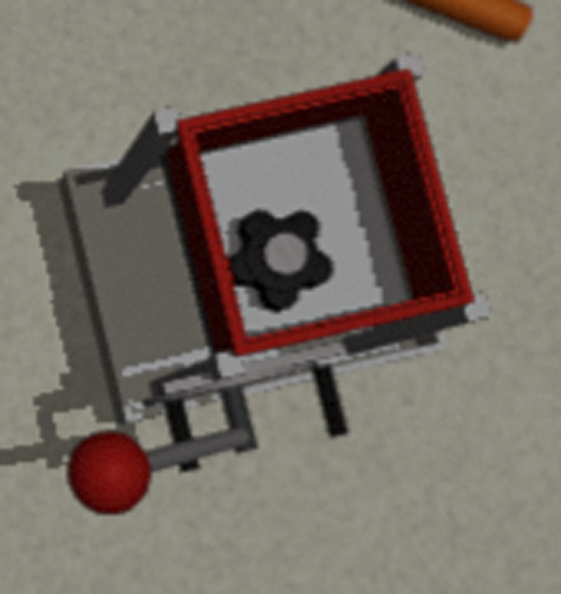

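The enlargement shows the red rim's outer corners at about (180,122), (410,72), (472,298) and (236,352), the ball centre at (109,473) and the knob lying inside. I fit the hopper pose from these.

```bash
python3 - <<'E'
from h import *
from scipy.optimize import least_squares
z=np.array([[180,122],[410,72],[472,298],[236,352]])/3.3+[299.85,119.85]
b=np.array([109,473])/3.3+[299.85,119.85]
W=at_z("top",z,.217);print(W.round(4)); print(np.linalg.norm(W-np.roll(W,1,0),axis=1))
print("ball",tri("top",[b],"scene",[[206,160]]))
# corner order in hopper: TL=(+x,+y),TR=(+x,-y),BR=(-x,-y),BL=(-x,+y)
C=np.array([[54,54,217],[54,-54,217],[-54,-54,217],[-54,54,217]])/1e3
B=np.array([-95,136,273])/1e3
def res(p):
    P=world(np.vstack([C,B]),p[:2],p[2])
    return np.r_[(proj("top",P)-np.vstack([z,b])).ravel(),(proj("scene",P[4:])-[206,160]).ravel()]
r=least_squares(res,[.5,-.25,.2]);print(r.x,np.round(r.fun,1))
for q in(0,.3,.61,1.,1.3):
    print(q,world([-.095,.05+.15*np.sin(.61-q),.15+.15*np.cos(.61-q)],r.x[:2],r.x[2]).round(4))
im=cv2.imread("pics/scene0.png")
for u in proj("scene",world(np.vstack([C,B]),r.x[:2],r.x[2])): cv2.circle(im,tuple(int(v) for v in u.round()),2,(0,255,0),-1)
cv2.imwrite("pics/chk.png",im)
E
```

```text
[[ 0.6922 -0.1184  0.217 ]
 [ 0.7188 -0.2282  0.217 ]
 [ 0.6109 -0.2551  0.217 ]
 [ 0.5834 -0.1443  0.217 ]]
[0.11188105 0.11295524 0.1112035  0.11414826]
ball (array([ 0.52631858, -0.07794796,  0.27222796]), np.float64(0.0006330678111126999))
[ 0.65126018 -0.18672235  0.24337046] [ 1.8  1.  -1.3  1.3 -1.9 -0.7  1.9 -1.5 -0.2 -0.2 -0.2 -0.5]
0 [[ 0.5263 -0.0777  0.2729]]
0.3 [[ 0.536  -0.1167  0.2929]]
0.61 [[ 0.547  -0.1611  0.3   ]]
1.0 [[ 0.5608 -0.2164  0.2887]]
1.3 [[ 0.57   -0.2538  0.2657]]
```

View pics/chk.png

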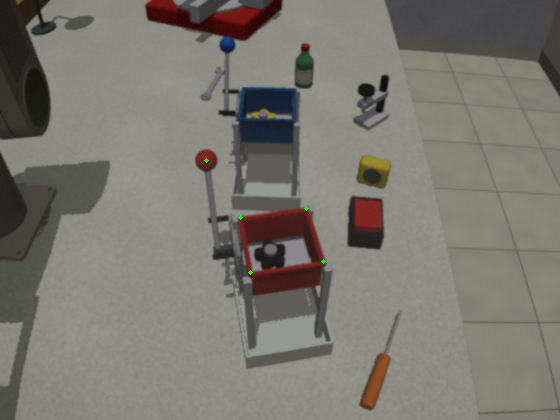

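Reprojected points agree (ball within 0.5 px, rim within 2 px), and the hopper yaw nearly matches the tool yaw. I will straddle the ball loosely with the jaws along the swing direction. First I raise the tool, then travel to above the ball.

carry_out([
  [[0,0,-3.2,-0.8],[0,0,-3.2,0],[0,0,-3.2,0],[0,0,-3.2,0]],
], claw=6.4)

```text
t: 0.48
tool_pos: [0.1366, -0.5838, 0.3615]
orientation: [-3.117, -0.382, 0.0]
force: [0.1, -0.3, 0.4]
opening: 0.0708
```

carry_out([
  [[2.5,-2,0,0],[2.5,-2,0,0],[2.5,-2,0,0],[2.5,-2,0,0],[2.5,-2,0,0],[2.5,-2,0,0],[2.5,-2,0,0],[2.5,-2,0,0],[2.5,-2,0,0],[2.5,-2,0,0],[2.5,-2,0,0],[2.5,-2,0,0],[2.5,-2,0,0],[2.5,-2,0,0],[2.5,-2,0,0],[2.5,-2,0,0],[2.5,-2,0,0],[2.5,-2,0,0],[2.5,-2,0,0],[0,0,0,0]],
])

```text
t: 2.15
tool_pos: [0.5079, -0.0965, 0.3598]
orientation: [-3.115, -0.388, -0.0]
force: [1.1, 0.3, 0.2]
opening: 0.0644
```

```bash
cat >> h.py <<'E'
O=np.array([.65126,-.18672]);A=.24337
def rep():
    s=robot.read_state();p=s["tool_pos"];d=p[:2]-O;c,n=np.cos(A),np.sin(A)
    R=cv2.Rodrigues(np.array(s["orientation"]))[0]
    print("t",round(float(s["t"]),2),"hopper-frame TCP mm",(1e3*np.array([c*d[0]+n*d[1],-n*d[0]+c*d[1],p[2]])).round(1),"yaw",np.arctan2(R[1,0],R[0,0]).round(4),"z",R[:,2].round(3),"F",np.round(s["force"],1),"open",round(float(s["opening"]),4))
def snap(n,k):
    im=robot.read_camera(n);cv2.imwrite(f"pics/{k}.png",im[:,:,::-1]);return im
E
python3 -c "
from h import *
rep();snap('top','top1')"
```

```text
t 2.15 hopper-frame TCP mm [-117.4  122.1  359.8] yaw 0.248 z [-0.     0.002 -1.   ] F [1.1 0.3 0.2] open 0.0644
```

View pics/top1.png

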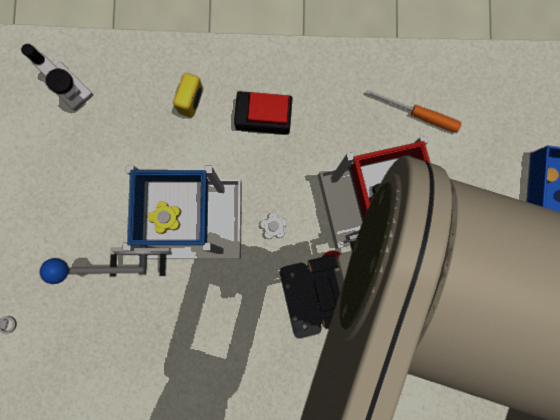

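The top view shows the gripper over (310,295), short of the ball, whose edge shows at (332,255). I'll correct sideways, then descend in a straddle.

carry_out([
  [[1.1,-0.7,0,0],[1.1,-0.7,0,0],[0,0,0,0],[0,0,0,0]],
])

```text
t: 2.53
tool_pos: [0.5241, -0.082, 0.3605]
orientation: [-3.118, -0.382, 0.001]
force: [-1.0, -0.3, 0.1]
opening: 0.0639
```

```bash
python3 -c "
from h import *
rep();snap('wrist','w1');snap('scene','s1')"
```

```text
t 2.53 hopper-frame TCP mm [-98.2 132.3 360.5] yaw 0.2438 z [-0. -0. -1.] F [-1.  -0.3  0.1] open 0.0639
```

View pics/w1.png

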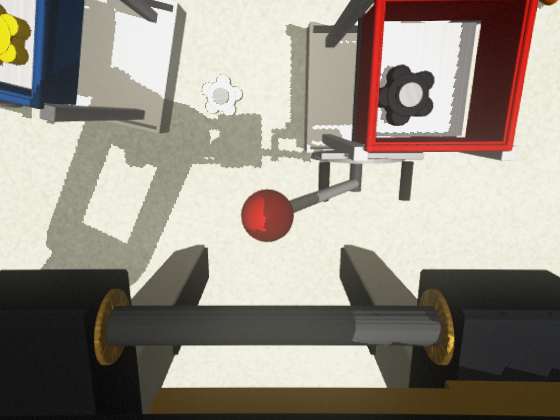

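View pics/s1.png

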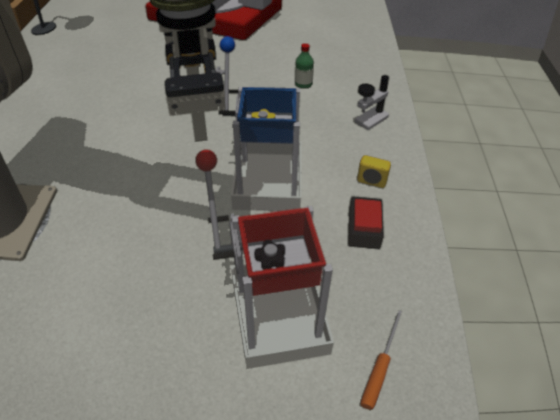

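The wrist view shows the ball at (267,215), centred between the fingers at (207,250) and (342,250). I check that against the model before descending.

```bash
python3 -c "
from h import *
P=at_z('wrist',[[267,215]],.273)[0];d=P[:2]-O;c,n=np.cos(A),np.sin(A)
print(P,[c*d[0]+n*d[1],-n*d[0]+c*d[1]])"
```

```text
[ 0.52506852 -0.07626421  0.273     ] [np.float64(-0.09585574832937827), np.float64(0.13760976400617056)]
```

carry_out([
  [[0.2,-0.3,-0.5,0],[0.1,0,2.2,0],[0,0,2.2,0],[0,0,2.2,0],[0,0,2.2,0],[0,0,0,0],[0,0,0,0]],
])

```text
t: 3.22
tool_pos: [0.5253, -0.0783, 0.2771]
orientation: [-3.118, -0.381, 0.003]
force: [-0.4, -0.1, 0.7]
opening: 0.0639
```

```bash
python3 -c "
from h import *
rep();snap('wrist','w2')"
```

```text
t 3.22 hopper-frame TCP mm [-96.1 135.5 277.1] yaw 0.2432 z [-0.002  0.001 -1.   ] F [-0.4 -0.1  0.7] open 0.0639
```

View pics/w2.png

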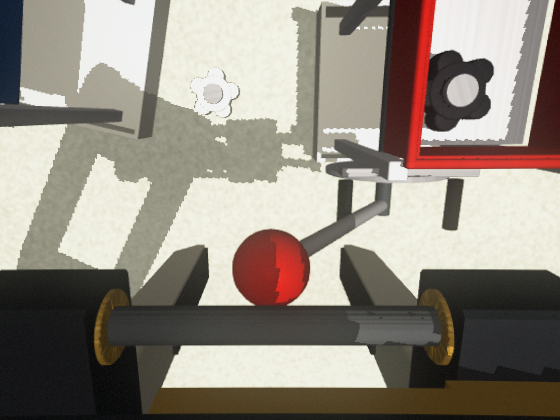

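The ball is straddled and centred at (271,267). I sweep along the arc to throw the lever over.

carry_out([
  [[0,1.35,0,0],[0,1.2,-0.8,0],[0,1.2,-0.6,0],[0,1.2,-0.5,0],[0,1.2,-0.4,0],[0,1.2,-0.3,0],[0,1.2,-0.1,0],[0,1.2,0,0],[0,1.2,0.3,0],[0,1.2,0.4,0],[0,1.2,0.5,0],[0,1.2,0.6,0],[0,1.2,0.7,0],[0,1.2,0.7,0],[0,1.2,0,0],[0,0,0,0],[0,0,0,0],[0,0,0,0],[0,0,0,0]],
])

```text
t: 4.85
tool_pos: [0.5702, -0.254, 0.2734]
orientation: [3.118, 0.383, 0.001]
force: [-0.3, 0.6, -0.0]
opening: 0.0637
```

```bash
python3 -c "
from h import *
rep();snap('wrist','w3');snap('scene','s3')"
```

```text
t 4.85 hopper-frame TCP mm [-94.9 -45.7 273.4] yaw 0.2443 z [ 0.001 -0.    -1.   ] F [-0.3  0.6 -0. ] open 0.0637
```

View pics/w3.png

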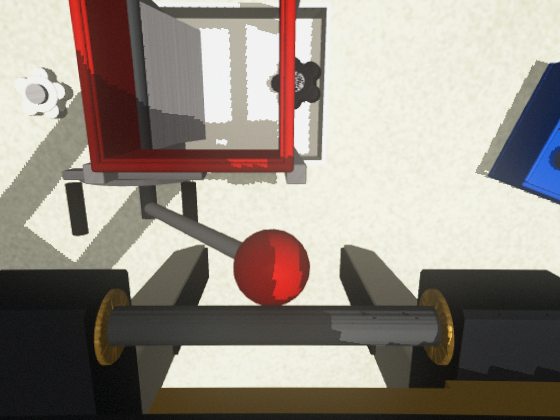

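View pics/s3.png

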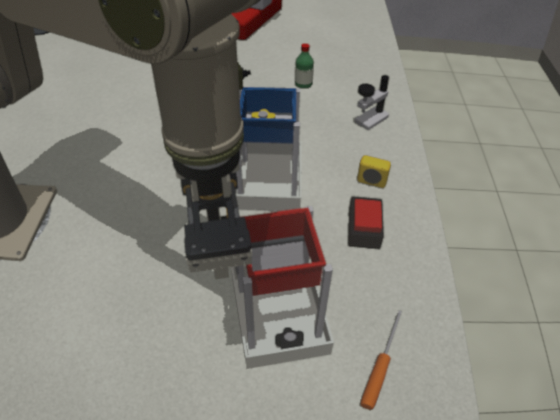

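The ball sits at (271,267) with the TCP at y=-46 mm and no force, so the lever is at its open stop. The door hangs open, and the black knob lies in the tray at (289,338) in the scene view. Now I swing the lever back.

carry_out([
  [[0,-1.4,0,0],[0,-1.2,-0.6,0],[0,-1.2,-0.7,0],[0,-1.2,-0.6,0],[0,-1.2,-0.5,0],[0,-1.2,-0.3,0],[0,-1.2,-0.3,0],[0,-1.2,-0.1,0],[0,-1.2,0,0],[0,-1.2,0,0],[0,-1.2,0.1,0],[0,-1.2,0.3,0],[0,-1.2,0.4,0],[0,-1.2,0.8,0],[0,-1.2,1.0,0],[0,0,0,0],[0,0,0,0],[0,0,0,0],[0,0,0,0]],
])

```text
t: 6.53
tool_pos: [0.5263, -0.0783, 0.2782]
orientation: [3.118, 0.381, 0.001]
force: [-0.1, -1.3, 0.0]
opening: 0.0642
```

```bash
python3 -c "
from h import *
rep();snap('wrist','w4');snap('scene','s4')"
```

```text
t 6.53 hopper-frame TCP mm [-95.2 135.3 278.2] yaw 0.2433 z [ 0.001 -0.    -1.   ] F [-0.1 -1.3  0. ] open 0.0642
```

View pics/w4.png

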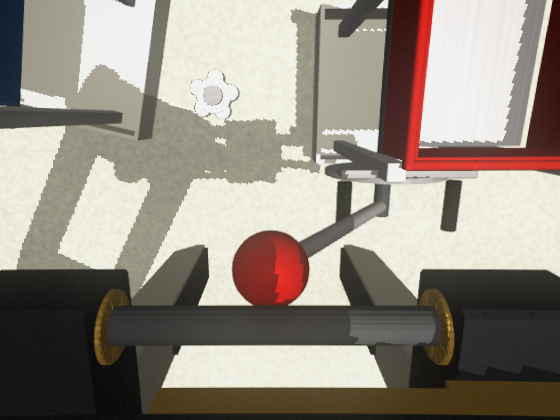

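View pics/s4.png

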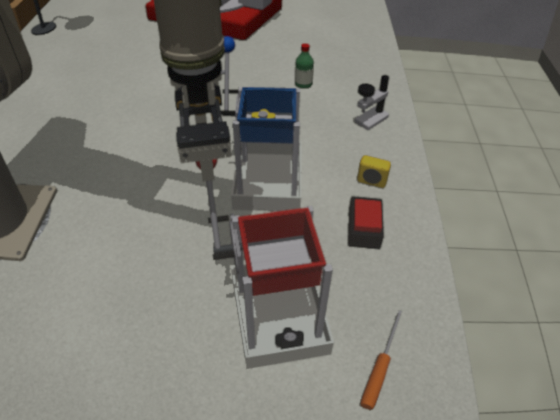

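The ball is back at (271,268), as at the start, with the door plate closed and the hopper empty. I lift clear and back away, then compare the ball pixels with the starting pictures.

carry_out([
  [[0,0,-2.5,0],[0,0,-2.5,0],[0,0,-2.5,0],[0,0,-2,0],[-2.5,2,0,0],[-2.5,2,0,0],[-2.5,2,0,0],[-2.5,2,0,0],[-2.5,2,0,0],[-2.5,2,0,0],[-2.5,2,0,0],[-2.5,2,0,0],[-2.5,2,0,0],[-2.5,2,0,0],[-2.5,2,0,0],[-2.5,2,0,0],[-2.5,2,0,0],[-2.5,2,0,0],[0,0,0,0],[0,0,0,0]],
])

```text
t: 8.3
tool_pos: [0.2526, -0.4352, 0.3725]
orientation: [-3.118, -0.376, 0.0]
force: [-0.1, 0.9, -0.4]
opening: 0.0641
```

```bash
python3 -c "
from h import *
rep()
for n in('top','scene'):
    im=snap(n,n+'5');a=cv2.imread('pics/'+n+'0.png')[:,:,::-1]
    for x in(a,im): print(n,[b for b in blobs(redmask(x)) if 200<b[1][4]<400 and (n=='top' or b[0][1]>50)])
"
```

```text
t 8.3 hopper-frame TCP mm [-446.8 -145.1  372.5] yaw 0.24 z [-0.  0. -1.] F [-0.1  0.9 -0.4] open 0.0641
top [(array([334.1, 262.7]), [324, 252, 21, 22, 370])]
top [(array([334.1, 262.7]), [324, 252, 21, 22, 369])]
scene [(array([205.6, 158.4]), [197, 150, 19, 17, 251])]
scene [(array([205.6, 158.3]), [197, 150, 19, 17, 248])]
```

View pics/top5.png

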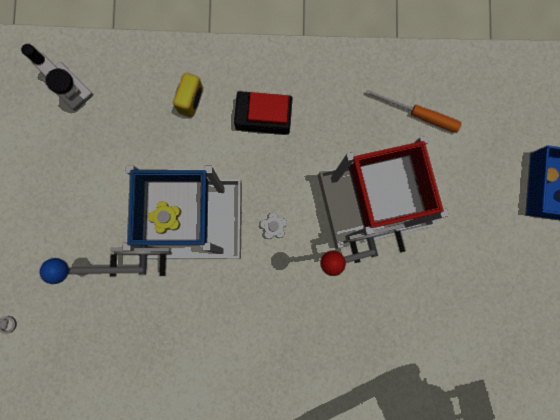

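View pics/scene5.png

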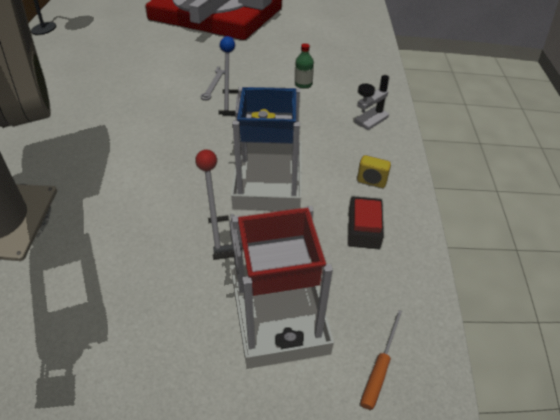

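The red ball is back within 0.1 px of its starting position in both views. The red hopper is empty and shut, the knob is in the tray at (289,338), and the blue lever at (54,271) and its knob have not moved. I'm handing the job in.

```bash
python3 -c "
from plant import robot
print(robot.close_job())"
```

```text
the job is handed in; nothing more can be done
None
```

The job is done and handed in at about 8.4 s: the black star knob is in the tray under the red hopper, and the red trap door is shut again. I straddled the red ball loosely with the fingers, swept the lever over to its open stop so the knob fell by itself, then swept it back home and retreated.

- **Open stop:** with the lever over, the ball was at about y = -46 mm in the hopper frame, the fully open position, and nothing was pressing on the tool.
- **Red door shut:** after the return, the red ball was within 0.1 px of its starting position in both fixed cameras, and the hopper was empty. I judged the latch from that; I did not push the lever against its stop to test it.
- **Blue hopper:** its lever and the yellow knob inside had not moved in the last pictures.
- **Robot:** the gripper was clear of everything, and force readings at the end of each move stayed under about 2 N.

No checks failed or disagreed.

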